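# Snap the cover onto a sensor enclosure and lock it

### The arm

A 6-joint arm with a two-finger parallel gripper is mounted at the origin on the work surface; the furniture and walls round the work are solid. World frame = base frame: x ahead of the robot, y to its left, z up, the work surface at z = 0. Lengths are in mm, angles in rad, forces in N, time in s.
With the tool pointing down it reaches from about 275 to 825 mm from the base axis. Payload 4.9 kg.
Tool frame: the origin (TCP) lies at the very end of the fingers, on their centre line; the grasp point (between the pads) lies 19 mm behind it; z points along the fingers, y is the direction in which the jaws open and shut (so a half turn about z gives the same grasp; the last joint's range is limited). The gripper opens to 85 mm and grips with 20 to 120 N. Pads are 22 mm wide; open, the fingers measure 114 mm over their backs; the gripper's body (76 mm by 85 mm) begins 54 mm behind the grasp point. The pads swing forward as they close: fully open they stand 13 mm farther back than shut.
Start: joints at [-0.134, 0.326, -0.193, 1.052, 0, 1.437], TCP at [550.017, 0.009, 231.281] pointing down, gripper open.
Joint ranges: [-2.65, 2.65], [-0.97, 1.79], [-1.3, 1.35], [-1.93, 2.1], [-1.47, 1.37], [-3.14, 3.14]. Speed limits (rad/s): [2.57, 2.57, 3.14, 3.14, 3.14, 3.14].

### API

Orientations are given as [roll, pitch, yaw] about the fixed x, y, z axes, in that order (R = Rz(yaw) Ry(pitch) Rx(roll)).
In Python, from bench import bot, solve_ik, imaging gives the robot as it stands. Calls block until the motion is done:
- bot.move_ptp(position, orientation): joint-space move of the TCP to a pose.
- bot.movel(position, rot=None, max_speed=150, threshold=None): straight line of the TCP; rot=None keeps the orientation; max_speed is the mean speed in mm/s. With threshold (N) it stops when the force on the tool has changed by that much, and returns True; else False.
- bot.move_j(angles): joint-space move.
- bot.grip(opening, effort=None): opening from 0.0 (shut) to 1.0 (fully open); effort is the grip in N (None keeps the last); returns when the fingers have stopped.
- bot.dwell(seconds).
- solve_ik(position, orientation): joint angles nearest the present ones, or None.
- bot.get_state(): the state.
- imaging.capture(name): name is "scene" or "side" or "wrist"; returns the picture (480x640x3 uint8, blue, green, red); there is no depth.
- imaging.camera_model(name): a dict with "K" (3x3 intrinsics, pixels), "position" and "rotation" of the camera in the world. Camera axes: x right, y up, looking along -z (the intrinsics and any distortion apply to the point x, -y, -z); pixel columns grow to the right and rows downward; lengths in mm; the calibration is good to about 2 mm. A picture is of the moment at which its call begins: read the wrist's pose just before it. camera_model takes no time and is no camera call; for the wrist camera it gives the pose at the moment of the call.
A pose or a line that the arm cannot do raises bot.IKError and nothing moves.
- bot.sign_off(): hands the job in, once; it reports no verdict.
The state is a dict: "t": time; "qpos": joint angles; "joint_velocities": joint speeds; "effort": joint torques, N m; "tcp_pos": TCP position; "orientation": TCP orientation; "contact_force": force on the tool from outside, world axes, zero at the start; "wrist_torque": the same for the moment, N m; "opening": opening from 0.0 (shut) to 1.0 (fully open).
Only numpy, scipy, OpenCV 4.12 (cv2) and the standard library are available. Lean on these libraries where they do the work, as an engineer would, in place of code of your own. Each camera call takes 0.05 s, during which the arm holds its last target.

### The job

Close the grey enclosure: push its loose white cover along until it is fully home against the end stops, then press it down evenly until it has clicked under all four orange clips and lies flush with the rim. Then pull the red-tabbed locking bolt fully across onto the cover's end, and leave the other things on the table where they are.

Things in the scene. Friction and masses are not known exactly. Their poses are not given: they have to be found in the camera images.
- enclosure: Grey plastic electronics enclosure, fixed to the table, 185 mm long (x) by 96 mm wide (y), on 8 mm rubber feet. Origin: on the table top under the centre of the seated cover's place; x along its length, from the low open end (x = -73 mm) to the bolt end (x = +112 mm); z up. Side walls 7 mm thick, inner faces at y = +-40.4 mm, rim 54 mm above the table.
- front_lip (a point): Middle of the top of the low front wall at the open end (x = -70 mm in the enclosure's frame, 6 mm thick, 41 mm high, rounded top). The clicked-in cover lies behind it.
- end_stop (a point): Midway between the two end stop posts, in the plane of their faces that the cover meets (x = +66 mm); the posts stand at y = +-24 to +-48 mm, 67 mm high.
- clip_side (a point): Middle of the +y clip side. Four orange spring clips with rounded noses 34 mm long are centred at x = +-34, y = +-38 mm (enclosure frame), 46 mm high. Pressing on the cover near a clip, or midway along a long side, clicks that corner or side down with 5 to 18 N over 11 mm of travel, while the other side mostly stays up; one press at the centre takes 30 N or more and may not do. A clip springs back over the flange.
- cover: White loose click-fit cover, 120 g: flange 130 mm (x) by 80 mm (y) by 4 mm, with a raised panel 112 x 62 mm on it, 16 mm thick in all. Origin: centre of its underside; axes as the enclosure's. At the start it lies on the four clips, underside 49 mm above the table, slid 20 to 38 mm towards the open end and overhanging there. Home, it is at x = +1 mm (over -2 mm will do) in the enclosure's frame.
- cover_top (a point): Centre of the cover's top face, 16 mm above its underside; clicked in, it is 54 mm above the table, flush with the rim.
- press0 (a point): Round press mark on the cover's top, at x = -43, y = -22 mm in the cover's frame, next to one clip; 54 mm above the table when clicked in, about 65 mm before.
- press1 (a point): The same, at x = -43, y = +22 mm.
- press2 (a point): The same, at x = +43, y = -22 mm.
- press3 (a point): The same, at x = +43, y = +22 mm.
- bolt_tab (a point): Centre of the bolt's upright red tab (8 mm along x, 24 mm along y; it spans 11 mm below to 11 mm above this point, which is 74 mm above the table and, with the bolt open, at x = +98 mm in the enclosure's frame). The enclosure's top round it is 53 mm high, the bolt's steel guides 61 mm.
- bolt (a joint): Travel of the locking bolt (m): 0 open, 0.022 fully across. It slides towards the enclosure's -x with about 1.5 N and stays where it is left; its 22 mm wide tongue then reaches 10 mm over the cover's raised panel, with 1.5 mm to spare. It cannot pass while the cover's end is up.
- solder_spool: Bystander: white reel of solder wire with red core, 55x74x42 mm, origin at its underside.
- flux_tin: Bystander: yellow round tin, 47 mm across, 23 mm high, origin at its underside.

How it is judged (in metres and radians):
On the way, in this order (a step that is already met when the one before it is completed fails the run):
1. the cover is pushed home against the end stops, still up on its clips (x of cover in the frame of enclosure above -0.002 m and z of each of press0, press1, press2, press3 in the frame of enclosure above 0.06 m), for 0.1 s.
2. the cover has clicked down at all four clips, with the bolt still open (z of each of press0, press1, press2, press3 in the frame of enclosure below 0.0565 m and value of joint bolt below 0.012 m), for 0.2 s.
At the end, for the whole second after the job is handed in: The cover lies at rest behind the front wall, all four press marks within 2.5 mm of the rim's height (54 mm), and the bolt is across by at least 19 of its 22 mm (z of each of press0, press1, press2, press3 in the frame of enclosure below 0.0565 m and value of joint bolt above 0.019 m and x of cover in the frame of enclosure above -0.003 m and linear speed of cover below 0.01 m/s); the robot touches nothing.
It fails at once if a bystander (solder reel or yellow tin) is moved by more than 30 mm (distance of any of solder_spool, flux_tin from where it was at the start of the episode above 0.03 m).
It also fails if it takes over 56 s, if anything falls off the work surface, if the arm or the gripper's body presses on something with over 40 N, if the wrist force passes 120 N, or if a joint passes its speed limit or range.

## Working session

There is one attempt and no reset: what is moved stays moved. The work goes in short steps, each a Python script; the robot and the scene stay as the last script left them, time stands still between calls to the robot, and variables do not carry over. Pictures are saved under pics/ and viewed, and the job is handed in when it is done.

```bash
ls; mkdir -p pics; python3 - <<'E'
from bench import bot, solve_ik, imaging
import cv2
for n in ["scene","side","wrist"]:
    m=imaging.camera_model(n); im=imaging.capture(n); cv2.imwrite(f"pics/{n}0.png",im)
    print(n,{k:v for k,v in m.items()})
print(bot.get_state())
E
```

```text
pics
scene {'K': array([[463.75687753,   0.        , 321.23575833],
       [  0.        , 463.75687753, 244.13684726],
       [  0.        ,   0.        ,   1.        ]]), 'position': array([  76.86369487, -536.84745867,  754.57855495]), 'rotation': array([ 0.76390569,  0.01116576, -0.76900154])}
side {'K': array([[497.19313849,   0.        , 316.30153902],
       [  0.        , 497.19313849, 240.90195589],
       [  0.        ,   0.        ,   1.        ]]), 'position': array([  391.40098859, -1076.73007896,   460.95654148]), 'rotation': array([ 1.19871113, -0.01952827, -0.11552278])}
wrist {'K': array([[420.01171467,   0.        , 315.46780373],
       [  0.        , 420.01171467, 242.36644684],
       [  0.        ,   0.        ,   1.        ]]), 'position': array([551.29968628,  65.09283729, 372.53866397]), 'rotation': array([-2.62239333e-01,  2.82152725e-03,  1.01859558e-04])}
{'t': 0.15, 'qpos': array([-1.34172072e-01,  3.26829356e-01, -1.93333502e-01,  1.05195503e+00,
        5.26064216e-06,  1.43660684e+00]), 'joint_velocities': array([-0.00064716, -0.00231369,  0.00421246,  0.00023458,  0.00097412,
       -0.00084373]), 'effort': array([ 1.04211274e-03, -4.43704247e+01,  2.62664723e+01,  1.04285317e-02,
       -1.23322516e-04, -3.51401161e-05]), 'tcp_pos': array([5.49584443e+02, 8.45173645e-02, 2.30659194e+02]), 'orientation': array([-3.14028367e+00, -1.82021753e-04,  1.57081362e+00]), 'contact_force': array([-0.2819911 , -0.0252547 ,  0.63665137]), 'wrist_torque': array([-0.03538941, -0.05788116, -0.00136713]), 'opening': 1.0005785459836984}
```

View pics/scene0.png

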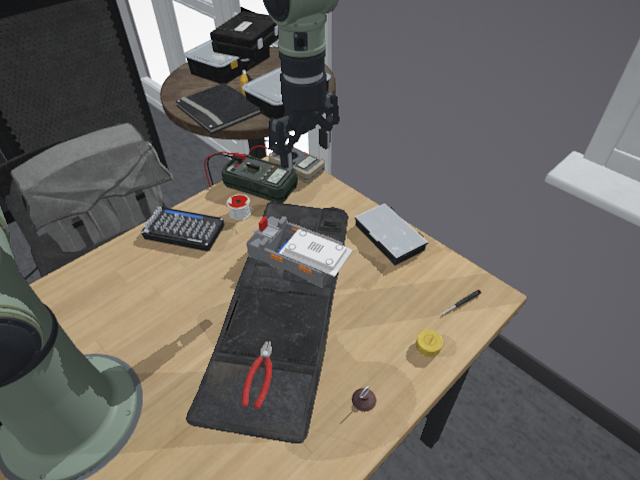

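View pics/wrist0.png

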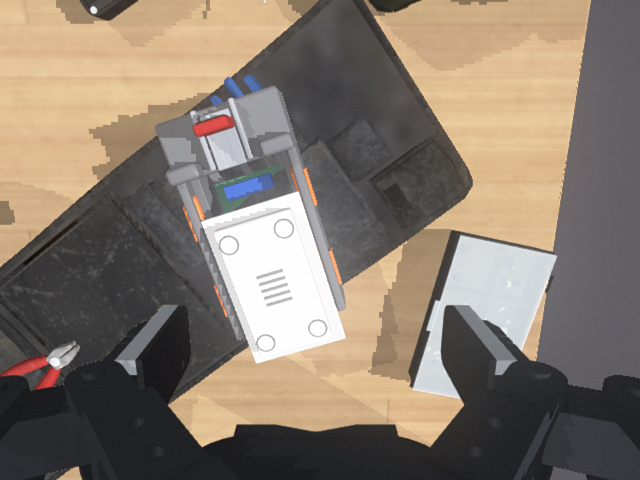

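View pics/side0.png

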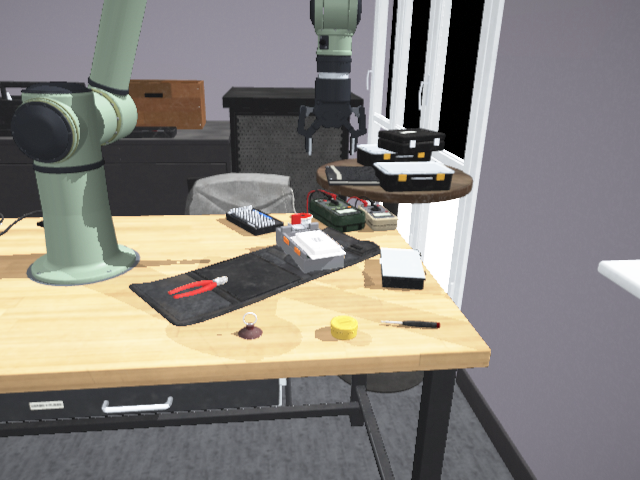

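The wrist view shows the cover, with press marks near (229,245), (284,228), (265,343) and (318,328). The red tab is near (213,126), the open end faces the bottom of the image and the bolt end is at the top. I'll turn these into positions.

```bash
cat > h.py <<'E'
import numpy as np, cv2
from scipy.spatial.transform import Rotation as R
def ray(m,u,v):
    K=m["K"]; d=np.array([(u-K[0,2])/K[0,0],-(v-K[1,2])/K[1,1],-1.0])
    return np.array(m["position"]),R.from_euler("xyz",m["rotation"]).apply(d)
def onz(m,u,v,z):
    p,d=ray(m,u,v); return p+d*(z-p[2])/d[2]
def proj(m,P):
    q=R.from_euler("xyz",m["rotation"]).inv().apply(np.array(P)-m["position"])
    K=m["K"]; return np.array([K[0,2]+K[0,0]*q[0]/-q[2],K[1,2]+K[1,1]*-q[1]/-q[2]])
def redblob(im,box):
    x0,y0,x1,y1=box; c=im[y0:y1,x0:x1]; h=cv2.cvtColor(c,cv2.COLOR_BGR2HSV)
    k=(((h[...,0]<8)|(h[...,0]>172))&(h[...,1]>140)&(h[...,2]>80)).astype(np.uint8)
    n,l,s,ce=cv2.connectedComponentsWithStats(k); i=1+np.argmax(s[1:,4]); 
    return ce[i]+[x0,y0],s[i],(l==i)
E
python3 - <<'E'
from h import *
from bench import imaging
im=cv2.imread("pics/wrist0.png"); m=imaging.camera_model("wrist")
g=cv2.cvtColor(im,cv2.COLOR_BGR2GRAY)
c=cv2.HoughCircles(g,cv2.HOUGH_GRADIENT,1,30,param1=80,param2=14,minRadius=7,maxRadius=13)
print(c)
ce,s,k=redblob(im,(150,90,280,160)); print(ce,s)
cv2.imwrite("pics/crop0.png",cv2.resize(im[70:380,130:370],None,fx=1.9,fy=1.9,interpolation=cv2.INTER_CUBIC))
for px in [(229,245),(284,228),(265,343),(318,328)]: print(px,onz(m,*px,65).round(1))
print(onz(m,*ce,85).round(1),onz(m,*ce,80).round(1))
E
```

```text
[[[283.5 227.5  10.9]
  [228.5 244.5  10.9]
  [265.5 342.5   9. ]
  [316.5 327.5   8.2]
  [382.5 181.5  11.3]]]
[212.71196755 125.23935091] [ 43  26  41  20 493]
(229, 245) [484.8 -19.6  65. ]
(284, 228) [526.9  -6.3  65. ]
(265, 343) [ 509.6 -102.    65. ]
(318, 328) [552.6 -88.6  65. ]
[482.8  67.9  85. ] [481.6  67.9  80. ]
```

View pics/crop0.png

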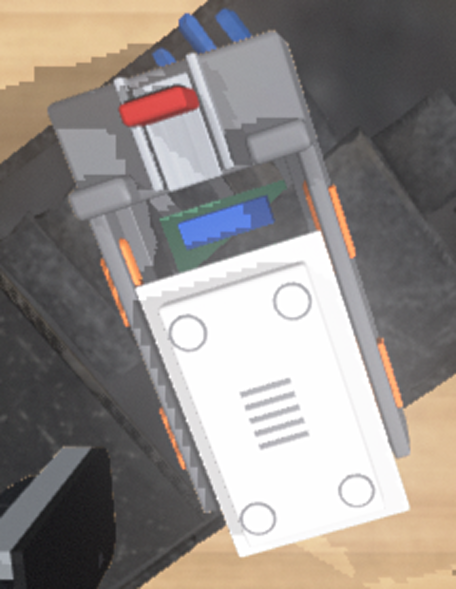

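Measured from the first view: the cover is at about (518.5, -54) with yaw 1.868. From the tab, the cover sits at about x = -29 mm in the enclosure frame. I'll close the gripper, go to the pre-push pose behind the open end, and take one more look there.

```bash
cat >> h.py <<'E'
YAW=1.868
ux=np.array([np.cos(YAW),np.sin(YAW)]); uy=np.array([-ux[1],ux[0]])
COV=np.array([518.5,-54.1]); O=COV+29*ux
ORI=[np.pi,0,YAW]
def W(x,y,z): p=O+x*ux+y*uy; return [p[0],p[1],z]
def E(p): d=np.array(p[:2])-O; return np.array([d@ux,d@uy,p[2]])
E
python3 - <<'E'
from h import *
from bench import bot,imaging
bot.grip(0.0,30)
bot.move_ptp(W(-125,0,110),ORI)
s=bot.get_state(); print(s["t"],E(s["tcp_pos"]),s["orientation"],s["contact_force"])
m=imaging.camera_model("wrist"); im=imaging.capture("wrist"); cv2.imwrite("pics/w1.png",im)
import pickle; pickle.dump(m,open("w1.pkl","wb"))
for p in [(-72,-22,65),(-72,22,65),(14,-22,65),(14,22,65),(98,0,85)]: print(p,proj(m,W(*p)).round(1))
sc=imaging.capture("scene"); cv2.imwrite("pics/s1.png",cv2.resize(sc[130:330,180:420],None,fx=3,fy=3))
E
```

```text
1.7 [-124.8815199    -0.45265488  110.5071063 ] [ 3.14088928e+00 -2.13120606e-04  1.86738137e+00] [ 0.87544279 -0.4077311   0.58418453]
(-72, -22, 65) [361.9 157.4]
(-72, 22, 65) [261.5 157.5]
(14, -22, 65) [368.1 -69.9]
(14, 22, 65) [253.9 -69.8]
(98, 0, 85) [ 309.3 -440.1]
```

View pics/w1.png

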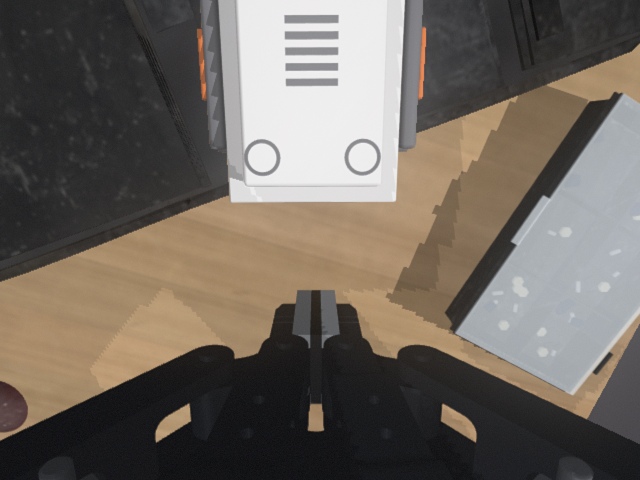

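View pics/s1.png

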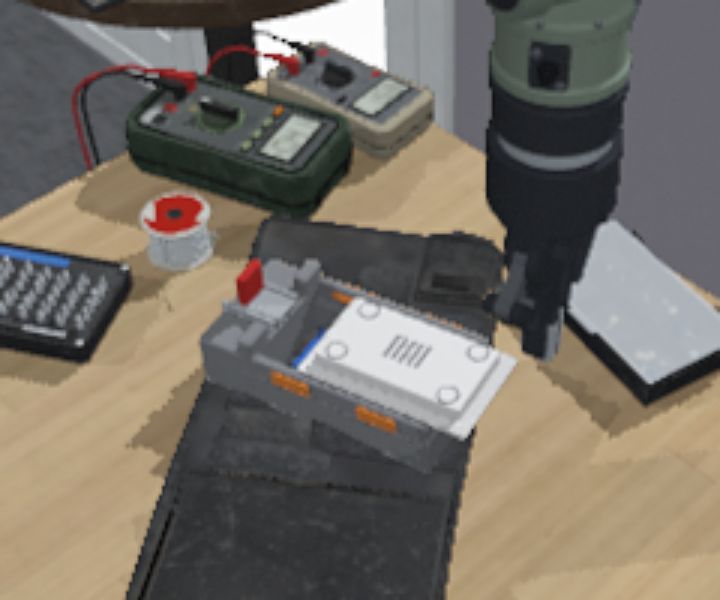

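The press marks predicted from view 1 land within 1 px of those seen, at (262,157) and (362,157). Now I'll push.

```bash
python3 - <<'E'
from h import *
from bench import bot,imaging
bot.movel(W(-122,0,46),ORI,120)
r=bot.movel(W(-68,0,46),ORI,30,threshold=6)
s=bot.get_state(); print(r,s["t"],E(s["tcp_pos"]),s["contact_force"])
bot.dwell(0.3)
s=bot.get_state(); print(s["t"],E(s["tcp_pos"]),s["contact_force"])
im=imaging.capture("scene"); cv2.imwrite("pics/s2.png",cv2.resize(im[200:290,230:360],None,fx=6,fy=6,interpolation=cv2.INTER_CUBIC))
cv2.imwrite("pics/s2f.png",im)
E
```

```text
True 4.05 [-7.19660033e+01 -1.71480442e-02  4.60866229e+01] [ 0.12583183 -0.92304038  0.95743188]
4.35 [-71.9525989    0.23905895  45.75413127] [ 1.12739195 -0.4621494   1.23751717]
```

View pics/s2.png

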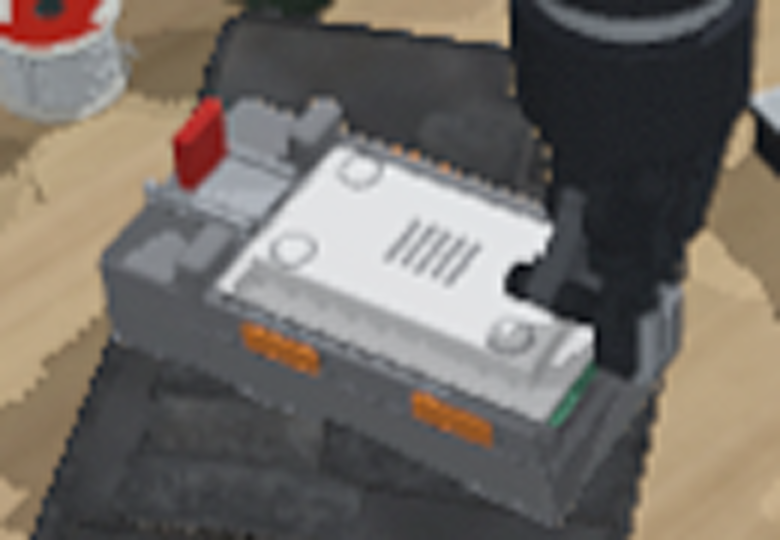

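Contact registered at TCP x = -72, and the cover sits near the posts. I'll back off and measure.

```bash
python3 - <<'E'
from h import *
from bench import bot,imaging
bot.movel(W(-90,0,46),ORI,100)
bot.move_ptp(W(-35,0,190),ORI)
m=imaging.camera_model("wrist"); im=imaging.capture("wrist"); cv2.imwrite("pics/w3.png",im)
import pickle; pickle.dump(m,open("w3.pkl","wb"))
g=cv2.cvtColor(im,cv2.COLOR_BGR2GRAY)
c=cv2.HoughCircles(g,cv2.HOUGH_GRADIENT,1,30,param1=80,param2=14,minRadius=7,maxRadius=16)
for u,v,r in c[0]: print(u,v,r,E(onz(m,u,v,65)).round(1))
print(bot.get_state()["t"])
for p in [(66,-24,67),(66,24,67),(98,0,85)]: print(p,proj(m,W(*p)).round(1))
E
```

```text
275.5 101.5 13.0 [46.3 23.2 65. ]
279.5 239.5 9.4 [-39.7  22.7  65. ]
346.5 239.5 9.6 [-39.7 -21.3  65. ]
348.5 101.5 11.0 [ 46.4 -20.8  65. ]
365.5 53.5 15.4 [ 73.1 -30.2  65. ]
5.45
(66, -24, 67) [354.9  66. ]
(66, 24, 67) [273.1  66. ]
(98, 0, 85) [313.8  -4.4]
```

View pics/w3.png

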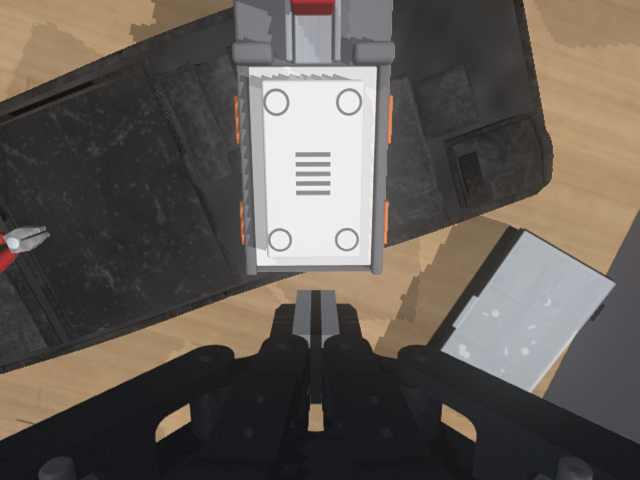

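```bash
python3 - <<'E'
from h import *
import pickle
m=pickle.load(open("w3.pkl","rb")); im=cv2.imread("pics/w3.png")
cv2.imwrite("pics/w3c.png",cv2.resize(im[30:100,225:400],None,fx=4.5,fy=4.5,interpolation=cv2.INTER_NEAREST))
g=cv2.cvtColor(im,cv2.COLOR_BGR2GRAY)
for u in (258,262,370,374): print(u,g[55:76,u])
for v in (62,63,64,65): print(v,'z67',E(onz(m,260,v,67)).round(1)[0],'z53',E(onz(m,260,v,53)).round(1)[0])
E
```

```text
258 [127 125 125 121 115 111 104  93  80  79  79 119 198 224 223 223 222 223
 222 223 224]
262 [127 127 126 123 117 111 106  93  83  80  83 121 199 224 223 223 222 223
 223 215 162]
370 [126 125 123 119 116 108 104  90  81  79  91 145 215 224 224 222 223 223
 223 222 223]
374 [126 125 123 120 113 109 102  89  80  77  91 146 217 225 224 224 224 225
 224 223 225]
62 z67 68.2 z53 70.2
63 z67 67.6 z53 69.6
64 z67 67.1 z53 69.1
65 z67 66.5 z53 68.5
```

View pics/w3c.png

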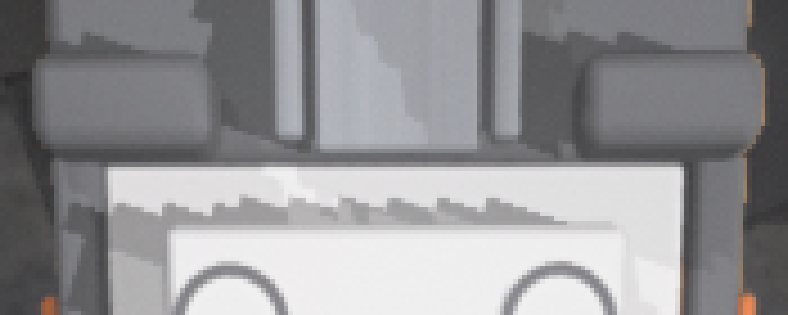

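The flange end meets the post faces with no visible gap (row 66), so the cover is home. I'll correct the frame by about 2.2 mm and press midway along each long side.

```bash
sed -i 's/^COV=.*/COV=np.array([518.5,-54.1]); O=COV+31.2*ux+0.5*uy/' h.py; python3 - <<'E'
from h import *
from bench import bot,imaging
for sy in (1,-1):
    bot.move_ptp(W(0,sy*22,76),ORI)
    r=bot.movel(W(0,sy*22,52.5),ORI,20,threshold=28)
    s=bot.get_state(); print(r,s["t"],E(s["tcp_pos"]).round(2),s["contact_force"].round(1))
    bot.movel(W(0,sy*22,78),ORI,120)
bot.move_ptp(W(-35,0,190),ORI)
m=imaging.camera_model("wrist"); im=imaging.capture("wrist"); cv2.imwrite("pics/w4.png",im)
import pickle; pickle.dump(m,open("w4.pkl","wb"))
sc=imaging.capture("scene");cv2.imwrite("pics/s4.png",cv2.resize(sc[200:290,230:360],None,fx=6,fy=6,interpolation=cv2.INTER_CUBIC))
g=cv2.cvtColor(im,cv2.COLOR_BGR2GRAY)
c=cv2.HoughCircles(g,cv2.HOUGH_GRADIENT,1,30,param1=80,param2=14,minRadius=7,maxRadius=16)
for u,v,r in c[0]: print(u,v,r,E(onz(m,u,v,54)).round(1))
print(bot.get_state()["t"])
E
```

```text
True 6.9417 [-1.000e-02  2.187e+01  5.725e+01] [-3.5 -0.1 10.2]
False 8.8917 [  0.06 -21.88  53.98] [-5.4  1.  16.5]
345.5 237.5 11.8 [-41.6 -21.4  54. ]
347.5 105.5 13.1 [ 44.1 -21.1  54. ]
278.5 105.5 13.1 [44.1 22.3 54. ]
281.5 237.5 9.1 [-41.6  22.3  54. ]
9.9083
```

View pics/w4.png

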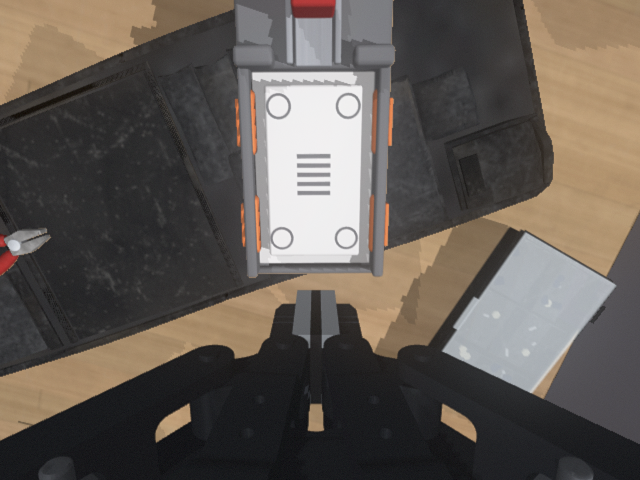

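View pics/s4.png

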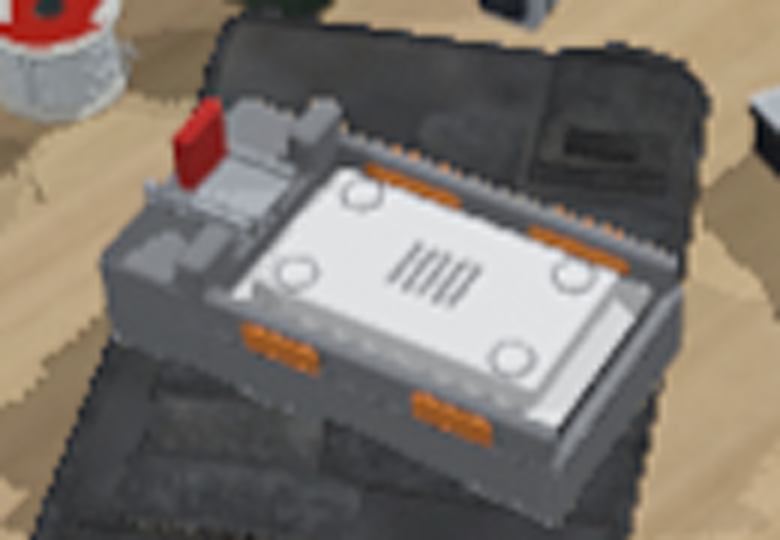

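All four clip noses now show beside the flange, at about (256,122), (252,222), (381,120) and (378,222), and the cover looks level. To check, I'll press each mark and read the contact height.

```bash
python3 - <<'E'
from h import *
from bench import bot,imaging
bot.move_ptp(W(-43,-22,70),ORI)
for x,y in ((-43,-22),(-43,22),(43,22),(43,-22)):
    bot.movel(W(x,y,62),ORI,150)
    r=bot.movel(W(x,y,50),ORI,14,threshold=15)
    s=bot.get_state(); print((x,y),r,round(s["t"],2),E(s["tcp_pos"]).round(2),s["contact_force"].round(1))
    bot.movel(W(x,y,64),ORI,120)
bot.movel(W(43,-22,110),ORI,200)
E
```

```text
(-43, -22) True 11.34 [-43.01 -22.    54.05] [-0.2 -0.   5.6]
(-43, 22) True 12.65 [-42.94  21.82  54.03] [-1.3 -0.3  7. ]
(43, 22) True 14.24 [42.77 22.06 54.03] [-0.7  0.1  6.4]
(43, -22) True 15.56 [ 42.97 -21.8   54.03] [-1.6 -0.1  6.4]
```

All four marks are at 54.0 mm under load, so the cover is clicked in. Next I'll draw the bolt across from behind the tab.

```bash
python3 - <<'E'
from h import *
from bench import bot,imaging
bot.move_ptp(W(125,0,115),ORI)
r=bot.movel(W(125,0,68),ORI,80,threshold=10); print(r,E(bot.get_state()["tcp_pos"]).round(2))
if not r:
    r=bot.movel(W(85,0,68),ORI,25,threshold=12)
    s=bot.get_state(); print(r,round(s["t"],2),E(s["tcp_pos"]).round(2),s["contact_force"].round(1))
    x=E(s["tcp_pos"])[0]
    bot.movel(W(x+12,0,68),ORI,100)
    bot.movel(W(x+12,0,120),ORI,150)
    bot.move_ptp(W(-35,0,210),ORI)
    m=imaging.camera_model("wrist"); im=imaging.capture("wrist"); cv2.imwrite("pics/w5.png",im)
    ce,st,k=redblob(im,(250,0,380,110)); print(ce,st,E(onz(m,*ce,85)).round(1))
    sc=imaging.capture("scene");cv2.imwrite("pics/s5.png",cv2.resize(sc[180:290,220:360],None,fx=5.5,fy=5.5,interpolation=cv2.INTER_CUBIC))
    print(bot.get_state()["t"])
E
```

```text
False [124.68  -0.24  68.07]
True 18.63 [91.92  0.18 67.83] [-0.9  0.2 -0.2]
[315.48923679  49.94911937] [ 46  43  40  14 511] [75.9  0.2 85. ]
20.2
```

View pics/w5.png

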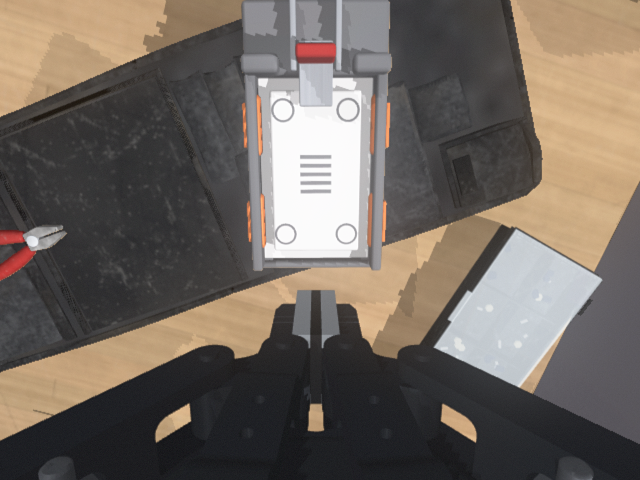

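View pics/s5.png

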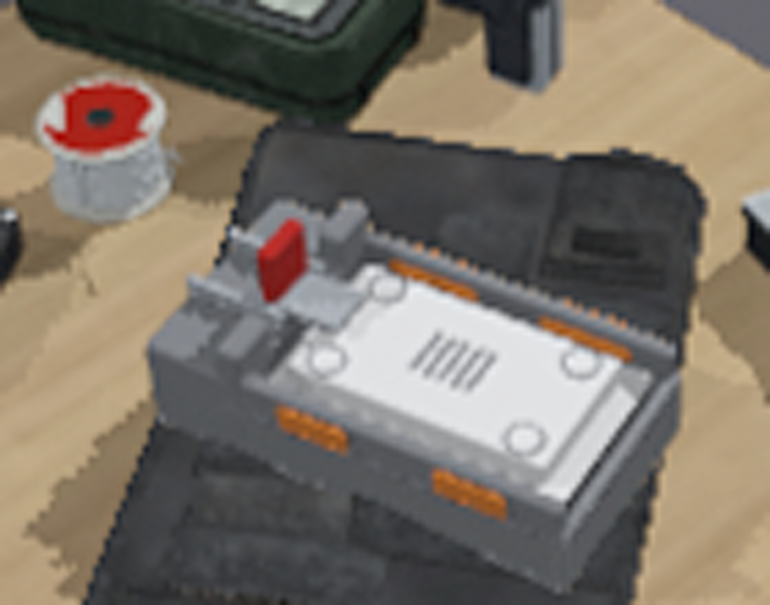

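The tongue overlaps the panel and the tab is at x ≈ 75.9 mm, about 22 mm of travel. The push also ended against a hard stop. The gripper is clear, so I'm handing in.

```bash
python3 - <<'E'
from bench import bot
print(bot.get_state()["t"],bot.get_state()["contact_force"]); bot.sign_off()
E
```

```text
20.2 [-0.47245202  0.21113777 -0.09500741]
the job is handed in; nothing more can be done
```

The enclosure is closed and bolted, and I handed the job in at 20.2 s of the 56 s allowed. The sign-off gave no verdict, so the results below are my own checks.

- **Cover home:** I pushed the cover along with the shut fingertips until a 6 N contact. The camera then showed its flange against the end-stop posts with no visible gap.
- **Frame correction:** My first position estimate from the tab was off by about 2.3 mm along the enclosure. I corrected it on the assumption that the cover was home.
- **Clicked down:** I pressed midway along each long side. The first press tripped its force limit at 57 mm, but both sides were down afterwards. A second press on each of the four marks read 54.0 mm under load, and all four clips showed over the flange.
- **Bolt across:** I pushed the tab from behind until it hit a hard stop (over 12 N, against about 1.5 N to slide). The last picture puts the tab at x ≈ 76 mm, about 22 mm of travel, with the tongue over the panel. The fingertip position suggested 1 to 2 mm less, which is still above the 19 mm needed.
- **Bystanders:** The arm did not go near the solder reel or the yellow tin. The reel looks to be in place in the last picture; I did not measure either one. The gripper was clear of everything at hand-in.

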